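# Blow the dust off a slide tray

### The arm

A 7-joint arm with a two-finger parallel gripper is mounted at the origin on a cart in front of the work surface, level with it; the furniture and walls round the work are solid. World frame = base frame: x ahead of the robot, y to its left, z up, the work surface at z = 0. Lengths are in m, angles in rad, forces in N, time in s.
With the tool pointing down it reaches from about 0.4 to 0.85 m from the base axis. Payload 10.4 kg.
Tool frame: the origin (TCP) lies midway between the tips of the shut fingers; the grasp point (between the pads) lies 19 mm behind it; z points along the fingers, y is the line along which they close (so a half turn about z gives the same grasp; the last joint's range is limited). The gripper opens to 87 mm and grips with 3 to 60 N. Pads are 19 mm wide; open, the fingers measure 117 mm over their backs; the gripper's body (75 mm by 190 mm) begins 51 mm behind the grasp point.
Start: joints at [1.303, 0.332, -0.065, 1.46, 0.022, 1.35, -0.088], TCP at [0.151, -0.606, 0.223] pointing down, gripper open.
Joint ranges: [-2.6, 2.6], [-0.5, 2.12], [-1.47, 1.34], [0.16, 2.42], [-1.27, 4.41], [0.06, 2.06], [-2.6, 2.6]. Speed limits (rad/s): [2.22, 2.22, 2.79, 2.79, 3.14, 3.14, 3.14].

### API

Orientations are given as a unit quaternion [x, y, z, w].
In Python, from bench import sensors, eyes, order gives the robot as it stands.
- The arm moves only by the tool arm_command, never from a script. Its argument "steps" is a list of rows, each an object with "rot": the turn, a rotation vector about the world's x, y, z in degrees, a list of three; "slide": the shift along the world's x, y, z in m, a list of three; "grip": the opening, from 0 (shut) to 1 (fully open). A call has exactly 8 rows; each row shifts and turns the commanded pose from where the row before left it; what a row does not reach is not made up. A row lasts 1/8 s, in which the tool goes at most 62.5 mm and 10.7 degrees, less where a joint would pass 70% of its speed; a pose out of reach is approached as far as the arm can. A call with a gripper value outside its range is refused whole. The fingers move at their own pace and stop on an object; "newtons" is the grip in N (left out, the last holds). Time passes only in rows, so rows that do not move let the fingers close, or fill a call up. It gives the time, the measured TCP pose, the force, the opening and the grip force at its end, in the units of the state.
- sensors.read_state(): the state, without advancing time (a new reading comes with each control period).
- eyes.camera(name): name is "scene" or "top" or "wrist"; returns a dict with "pixels" (384x512x3 uint8, red, green, blue), "intrinsics" (3x3 intrinsics, pixels), "pose" (4x4, takes a point from camera to world coordinates). Camera axes: x right, y down, z forward; pixel columns grow to the right and rows downward; lengths in m; the calibration is good to about 2 mm. A picture is of the moment at which its call begins. There is no depth.
- order.close_job(): hands the job in; it is judged then, once.
Trained networks look in a picture, given as the dict that the camera call returned (one of the last four; its "shot" number tells which), for a name from the list of things; names that differ only in an ending like _2 or _b are one class to them, and where a whole thing is asked for, a point or a joint stands for the part that bears it (a point fixed in the world has none). Each returns a list of dicts, best first, with "conf" (0 to 1); they miss things now and then, are a little off and sometimes report something else, mostly with a low value. They report only what shows in the picture. A call takes as long as a camera call.
- eyes.look_for(name, picture): "bbox" ([left, top, right, bottom] in pixels, round what is visible of it).
The state is a dict: "time": time; "joint_positions": joint angles; "joint_vel": joint speeds; "joint_torque": joint torques, N m; "ee_pos": TCP position; "eef_rot": TCP orientation; "ft_force": force on the tool from outside, world axes, zero at the start; "torque": the same for the moment, N m; "width": finger opening in m; "grip_force": force on a finger pad.
Only numpy, scipy, OpenCV 4.12 (cv2) and the standard library are available. Lean on these libraries where they do the work, as an engineer would, in place of code of your own. Each camera call takes 0.05 s, during which the arm holds its last target. There are 200 camera calls.

### The job

Lay the aluminium slide tray lengthwise on the narrow sloped rest of the blow-off station, flat and centred, with its lower end against the stop lip, and let go. Then press the grey nozzle cap of the gas canister well down, without ramming it, to blow at the tray, and let it spring right back up. Do not let the tray drop, and leave the white jar where it is.

Things in the scene. Friction and masses are not known exactly. Their poses are not given: they have to be found in the camera images.
- tray_centre (a point): Centre (half-way up) of the loose aluminium slide tray: open, shallow, 45 x 100 x 10 mm (x, y, z), 0.08 to 0.17 kg, flat on the worktop at the start. y runs along the 100 mm length, z up out of the tray; either end may go either way round. Grasp it across the 45 mm (its x axis) by the outside of the long walls.
- rest: Fixed sloped rest of the blow-off station: a steel bar only 30 mm wide (x) and 102 mm long (y) on a central post, 90 mm above the worktop. Origin: point of its upper face over the post; z square to the face, tilted 0.40 rad from vertical towards the canister; y points uphill along the bar, away from the canister. Beside and under the bar 70 mm are free, so fingers on the tray's long walls pass beside it.
- clip_centre (a point): Point on the upright axis of the fixed white gas canister (52 mm diameter), at its clip ring, 98 mm above the worktop, 165 mm horizontally from the rest. The cap is straight above. The canister is clipped higher or lower from case to case: the cap's top is 87 to 115 mm above this point, not measured; find it by touch or sight. A clip post behind it ends 14 mm above this point.
- nozzle_cap (a joint): Travel of the sprung grey nozzle cap (flat top, 32 mm diameter), m: 0 = up, grows as it is pressed straight down, hard stop at 0.014. Yields from about 4 N, needs 12 N at 0.010 and 15 N at the stop; springs back when let go. A burst needs more than 0.008; past the stop the force rises steeply, and more than 40 N is ramming.
- jar: Bystander to leave alone: loose white screw-cap jar, 56 mm diameter, 62 mm tall, origin at the centre of its underside. It stands upright near the front edge between the tray and the station.
- lip (a point): Middle of the stop lip across the bar's downhill end (axes as the rest's), at face height on the lip's uphill side, 51 mm from the rest's origin. The lip is 30 mm wide and rises 7.5 mm. The tray lies lengthwise along the bar; with its short end wall on the lip its centre is at x 0, y -1, z +5 mm in the rest's frame. Friction can hold it short of the lip.

How it is judged:
By the outcome, as a careful person would: the job done as asked, in the order asked, and still so for the second after the job is handed in, with the robot touching nothing.
It also fails if it takes over 53 s, if anything falls off the work surface, if the arm or the gripper's body presses on something with over 40 N, if the wrist force passes 120 N, or if a joint passes its speed limit or range.

## Working session

There is one attempt and no reset: what is moved stays moved. The work goes in short steps, Python scripts to look and compute and a tool call to move; the robot and the scene stay as the last step left them, time stands still between calls to the robot, and variables do not carry over. Pictures are saved under pics/ and viewed, at most 10 in all, crops included, and the job is handed in when it is done.

Besides the shell and the picture viewer there is one more tool, called after ">>>" by a JSON object that holds its "method" and its "body". arm_command: Moves the arm, as the interface text tells. Its arguments: {"type":"object","properties":{"steps":{"type":"array","items":{"type":"object","properties":{"rot":{"type":"array","items":{"type":"number"}},"slide":{"type":"array","items":{"type":"number"}},"grip":{"type":"number"}}}},"newtons":{"type":"number"}},"required":["steps"]}

```bash
mkdir -p pics; ls
python3 - <<'E'
from bench import sensors, eyes
import cv2,numpy as np
s=sensors.read_state(); print(s['time'],s['ee_pos'],s['eef_rot'],s['width'])
ims=[]
for n in ['scene','top']:
    p=eyes.camera(n); ims.append(p['pixels'])
    np.savez(f'pics/{n}.npz',K=p['intrinsics'],T=p['pose'],px=p['pixels'])
    print(n,p['intrinsics'].tolist() if hasattr(p['intrinsics'],'tolist') else p['intrinsics']);print(np.round(p['pose'],3).tolist())
    for o in ['tray_centre','rest','clip_centre','nozzle_cap','jar','lip']:
        print(o,[( [round(float(v)) for v in d['bbox']],round(d['conf'],2)) for d in eyes.look_for(o,p)[:2]])
    cv2.imwrite(f'pics/{n}0.png',p['pixels'][:,:,::-1])
E
```

```text
pics
0.0 [ 0.1513696  -0.60597707  0.22175164] [ 9.92519253e-01  1.22086120e-01 -1.18704623e-04 -7.05945472e-04] 0.08720640627789995
scene [[380.1263283018249, 0.0, 253.54325495747747], [0.0, 380.1263283018249, 188.7027662011728], [0.0, 0.0, 1.0]]
[[-0.49, -0.349, 0.799, -0.258], [-0.871, 0.18, -0.457, 0.576], [0.016, -0.92, -0.392, 0.518], [0.0, 0.0, 0.0, 1.0]]
tray_centre [([303, 219, 338, 241], 0.8)]
rest [([189, 228, 214, 242], 0.46)]
clip_centre [([185, 199, 229, 280], 0.67), ([207, 158, 222, 174], 0.67)]
nozzle_cap [([210, 160, 223, 170], 0.63)]
jar [([252, 231, 273, 268], 0.61)]
lip [([193, 230, 212, 243], 0.62)]
top [[494.3377562886701, 0.0, 249.6231968688238], [0.0, 494.3377562886701, 186.98405550988068], [0.0, 0.0, 1.0]]
[[0.013, -0.997, 0.078, 0.446], [-1.0, -0.014, -0.011, 0.117], [0.012, -0.078, -0.997, 1.283], [0.0, 0.0, 0.0, 1.0]]
tray_centre [([284, 218, 325, 236], 0.72)]
rest [([144, 210, 181, 248], 0.91)]
clip_centre [([145, 159, 226, 251], 0.6), ([192, 164, 209, 179], 0.54)]
nozzle_cap [([192, 164, 206, 181], 0.58)]
jar [([215, 228, 237, 245], 0.79)]
lip [([148, 208, 182, 246], 0.56)]
```

Run:
```python
import cv2
a=cv2.imread('pics/top0.png')[140:270,120:350]; b=cv2.imread('pics/scene0.png')[140:300,170:350]
a=cv2.resize(a,(690,390),interpolation=cv2.INTER_CUBIC);cv2.imwrite('pics/top1.png',a)
b=cv2.resize(b,(675,600),interpolation=cv2.INTER_CUBIC);cv2.imwrite('pics/scene1.png',b)
```

```text
(no output)
```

View pics/top1.png

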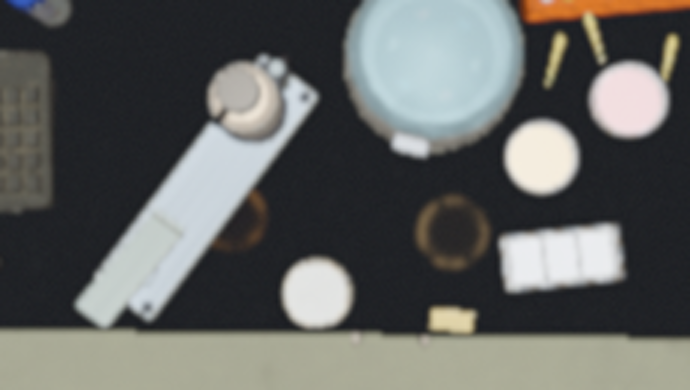

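View pics/scene1.png

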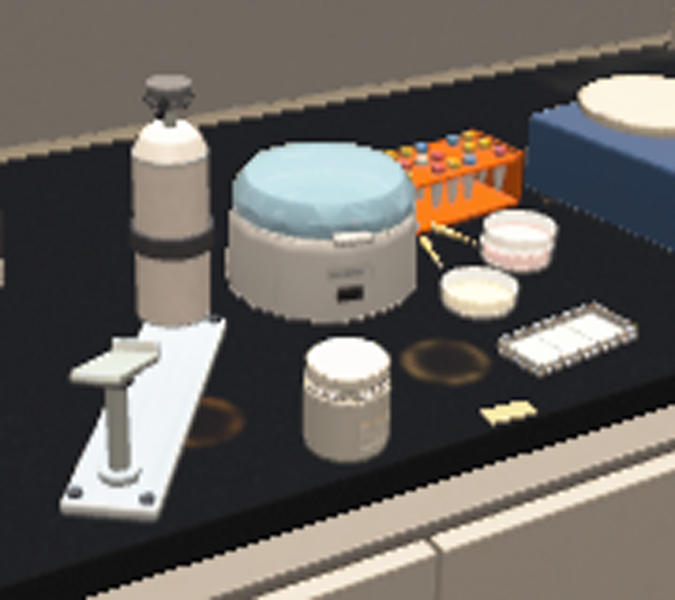

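The top crop shows the tray at full-picture px ~(307,226), the rest bar at ~(163,230), the cap at ~(200,169) and the jar at ~(226,237). In the scene crop the bar slopes down towards the canister.

```bash
cat > h.py <<'E'
import numpy as np
from scipy.optimize import least_squares
from scipy.spatial.transform import Rotation as R
def load(n):
    d=np.load(f'pics/{n}.npz'); return d['K'],d['T']
def proj(cam,P):
    K,T=cam; q=(np.atleast_2d(P)-T[:3,3])@T[:3,:3]; q=q@K.T; return q[:,:2]/q[:,2:]
def back(cam,uv,z):
    K,T=cam; d=T[:3,:3]@np.linalg.solve(K,[*uv,1.]); o=T[:3,3]; return o+d*(z-o[2])/d[2]
def restR(yaw):  # yaw: world heading of uphill y axis (horizontal part)
    h=np.array([np.cos(yaw),np.sin(yaw),0]); k=np.array([0,0,1.])
    y=h*np.cos(.4)+k*np.sin(.4); z=k*np.cos(.4)-h*np.sin(.4)
    return np.c_[np.cross(y,z),y,z]
E
python3 - <<'E'
from h import *
top,sc=load('top'),load('scene')
t=lambda a:np.array(a)/3+[120,140]-.33
s=lambda a:np.array(a)/3.75+[170,140]-.37
# tray
tc=t([(500,236),(617,224),(624,279),(506,292)])
W=np.array([back(top,u,.01) for u in tc]); print('tray',W.round(3).tolist(),W.mean(0))
d=W[0]+W[3]-W[1]-W[2]; print('len ang',np.linalg.norm(d)/2,np.degrees(np.arctan2(d[1],d[0])), 'wid',np.linalg.norm(W[0]-W[3]))
ts=s([(498,345),(597,305),(637,332),(541,375)]);V=np.array([back(sc,u,.01) for u in ts]); print('tray scene',V.mean(0))
print('cap top',[back(top,t((240,88)),z).round(4) for z in (.185,.199,.213)])
print('jar',back(top,t((317,293)),.062), 'jarsc',back(sc,s((347,362)),.062))
L=np.array([[15,51,0],[-15,51,0],[-15,-51,0],[15,-51,0]])/1e3
# uphill toward front; top pixel corners
tt=t([(75,306),(107,327),(184,236),(152,214)]); ss=s([(70,376),(125,383),(160,345),(118,340)])
def f(p):
    P=L@restR(p[2]).T+[p[0],p[1],.09]
    return np.r_[(proj(top,P)-tt),(proj(sc,P)-ss)].ravel()
for y0 in (2,):
    r=least_squares(f,[.35,.3,y0],x_scale=.1); print('rest',r.x,np.degrees(r.x[2]),r.fun.reshape(-1,2).round(1).tolist())
p=r.x; can=p[:2]-.165*np.array([np.cos(p[2]),np.sin(p[2])]); print('canister pred',can)
for z in (.185,.199,.213): print(z,proj(top,[[*can,z]]),proj(sc,[[*can,z]]),'obs',t((240,88)),s((169,80)))
print('holes',back(top,t((305,97)),.005),back(top,t((148,308)),.005))
E
```

```text
tray [[0.467, 0.008, 0.01], [0.478, -0.093, 0.01], [0.432, -0.099, 0.01], [0.419, 0.002, 0.01]] [ 0.44899342 -0.04516986  0.01      ]
len ang 0.10146801374368834 96.78096687846937 wid 0.0480248139262631
tray scene [ 0.44141306 -0.04035243  0.01      ]
cap top [array([0.5714, 0.2172, 0.185 ]), array([0.5698, 0.216 , 0.199 ]), array([0.5682, 0.2147, 0.213 ])]
jar [0.41748253 0.16200287 0.062     ] jarsc [0.41141631 0.16699738 0.062     ]
rest [0.43456368 0.31042384 2.51727021] 144.22895920323242 [[-0.1, 0.4], [-0.6, 1.0], [0.0, -0.6], [0.9, -0.5], [0.4, -1.6], [-0.2, -2.5], [0.5, 1.9], [-0.9, 2.4]]
canister pred [0.56843798 0.21397347]
0.185 [[201.10430667 170.32965368]] [[215.53240465 169.97110502]] obs [199.67       169.00333333] [214.69666667 160.96333333]
0.199 [[200.55594307 169.61908789]] [[215.40157436 164.71141695]] obs [199.67       169.00333333] [214.69666667 160.96333333]
0.213 [[199.99333887 168.89006921]] [[215.26922467 159.39064518]] obs [199.67       169.00333333] [214.69666667 160.96333333]
holes [0.5848269  0.17732704 0.005     ] [0.40153976 0.30832291 0.005     ]
```

View pics/scene0.png

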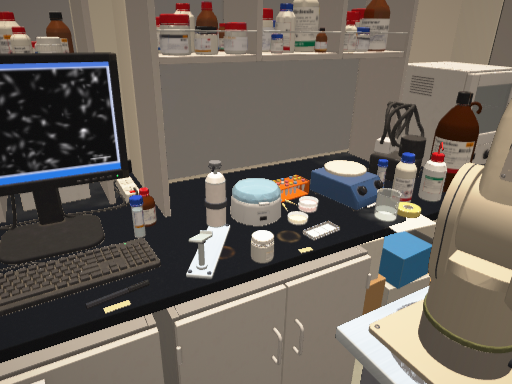

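>>> {"method": "arm_command", "body": {"steps": [{"slide":[0.04,0.04,0.01],"rot":[0,0,8]},{"slide":[0.05,0.04,0.0],"rot":[0,0,10]},{"slide":[0.04,0.04,0.0],"rot":[0,0,10]},{"slide":[0.03,0.05,0.0],"rot":[0,0,10]},{"slide":[0.03,0.05,0.0],"rot":[0,0,10]},{"slide":[0.03,0.05,0.0],"rot":[0,0,10]},{"slide":[0.02,0.05,0.0],"rot":[0,0,10]},{"slide":[0.02,0.05,0.0],"rot":[0,0,10]}]}}

```text
schema error: expected keys rot, slide, grip
```

The full scene shows the station at px ~(207,245), the jar at (262,246) and the tray at (321,230). Bottles stand on the right at (400–460,200), with a blue box near the cart at (405,258). I'll check these against the arm's path.

```bash
cp pics/top0.png pics/t2.png
python3 - <<'E'
from h import *
sc=load('scene')
for n,u in dict(bot=(402,202),bot2=(433,211),brown=(458,190),beaker=(385,221),tape=(408,217),paper=(420,232),cube=(405,262),cubeTop=(405,240)).items(): print(n,back(sc,u,0.).round(3))
E
```

```text
bot [ 0.479 -0.404  0.   ]
bot2 [ 0.388 -0.437  0.   ]
brown [ 0.457 -0.663  0.   ]
beaker [ 0.41  -0.252  0.   ]
tape [ 0.396 -0.334  0.   ]
paper [ 0.317 -0.289  0.   ]
cube [ 0.235 -0.132  0.   ]
cubeTop [ 0.307 -0.216  0.   ]
```

View pics/t2.png

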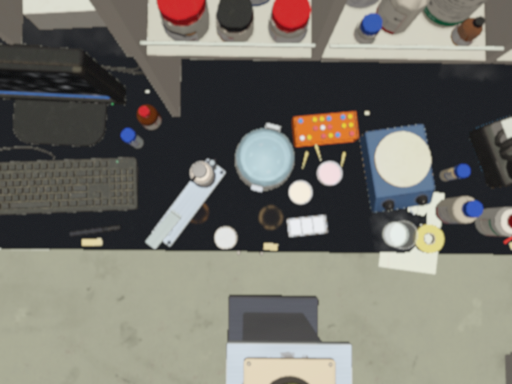

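The top view confirms that the bottles sit at y ≈ -0.4 and x > 0.39. I'll travel higher and in front of them.

>>> {"method": "arm_command", "body": {"steps": [{"slide":[0.02,0.03,0.045],"rot":[0,0,8],"grip":1},{"slide":[0.03,0.045,0.02],"rot":[0,0,10],"grip":1},{"slide":[0.03,0.05,0.0],"rot":[0,0,10],"grip":1},{"slide":[0.03,0.05,0.0],"rot":[0,0,10],"grip":1},{"slide":[0.03,0.05,0.0],"rot":[0,0,10],"grip":1},{"slide":[0.03,0.05,0.0],"rot":[0,0,10],"grip":1},{"slide":[0.03,0.05,0.0],"rot":[0,0,10],"grip":1},{"slide":[0.03,0.05,0.0],"rot":[0,0,10],"grip":1}]}}

```text
time: 1.7
ee_pos: [0.3822, -0.2297, 0.2879]
eef_rot: [0.692, 0.721, -0.0, 0.001]
ft_force: [2.1, -0.3, 0.5]
width: 0.0872
grip_force: 0.0
```

>>> {"method": "arm_command", "body": {"steps": [{"slide":[0.015,0.045,0.0],"rot":[0,0,3],"grip":1},{"slide":[0.015,0.05,-0.02],"rot":[0,0,2],"grip":1},{"slide":[0.015,0.045,-0.03],"rot":[0,0,0],"grip":1},{"slide":[0.015,0.03,-0.03],"rot":[0,0,0],"grip":1},{"slide":[0.005,0.015,-0.03],"rot":[0,0,0],"grip":1},{"slide":[0,0,-0.03],"rot":[0,0,0],"grip":1},{"slide":[0,0,0],"rot":[0,0,0],"grip":1},{"slide":[0,0,0],"rot":[0,0,0],"grip":1}]}}

```text
time: 2.7
ee_pos: [0.447, -0.0466, 0.1487]
eef_rot: [0.663, 0.749, 0.0, 0.001]
ft_force: [0.1, 0.4, 0.2]
width: 0.0871
grip_force: 0.0
```

Run:
```python
from bench import sensors, eyes
import cv2,numpy as np
p=eyes.camera('wrist'); np.savez('pics/w.npz',K=p['intrinsics'],T=p['pose'],px=p['pixels'])
print(np.round(p['pose'],3).tolist(),eyes.look_for('tray_centre',p)[:2])
cv2.imwrite('pics/w1.png',p['pixels'][:,:,::-1])
print(sensors.read_state()['ee_pos'],sensors.read_state()['eef_rot'])
```

```text
[[0.993, 0.116, 0.038, 0.435], [0.122, -0.947, -0.298, 0.036], [0.001, 0.301, -0.954, 0.311], [0.0, 0.0, 0.0, 1.0]] [{'bbox': [228.3, 115.3, 280.1, 222.9], 'conf': 0.72}]
[ 0.44727119 -0.04671195  0.14893997] [6.62674745e-01 7.48906572e-01 4.50419544e-04 9.62662983e-04]
```

View pics/w1.png

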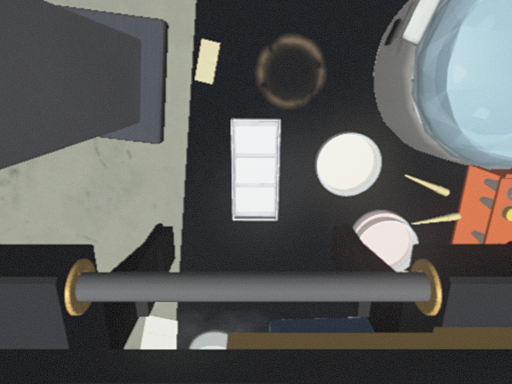

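The wrist picture shows the tray with corners at about (231,119), (281,120), (278,220) and (232,220). Its sides are nearly parallel to the fingers.

Run:
```python
from h import *
w=load('w')
W=np.array([back(w,u,.01) for u in [(231,119),(281,120),(278,220),(232,220)]]); print(W.round(4).tolist(),W.mean(0))
d=W[0]+W[1]-W[2]-W[3];print(np.linalg.norm(d)/2,np.degrees(np.arctan2(d[1],d[0])),np.linalg.norm(W[0]-W[1]),np.linalg.norm(W[2]-W[3]))
q=R.from_quat([.6627,.7489,0,.001]).as_matrix(); print(np.degrees(np.arctan2(q[1,1],q[0,1])))
```

```text
[[0.4199, 0.0038, 0.01], [0.4653, 0.0084, 0.01], [0.4769, -0.0897, 0.01], [0.4311, -0.0953, 0.01]] [ 0.44827586 -0.04318797  0.01      ]
0.09926171016099414 96.57284883145749 0.04558177953369222 0.046147957592737134
6.988964294787913
```

>>> {"method": "arm_command", "body": {"steps": [{"slide":[0.001,0.003,-0.01],"rot":[0,0,0],"grip":0.7},{"slide":[0,0,-0.03],"rot":[0,0,0],"grip":0.7},{"slide":[0,0,-0.03],"rot":[0,0,0],"grip":0.7},{"slide":[0,0,-0.03],"rot":[0,0,0],"grip":0.7},{"slide":[0,0,-0.025],"rot":[0,0,0],"grip":0.7},{"slide":[0,0,-0.015],"rot":[0,0,0],"grip":0.7},{"slide":[0,0,-0.005],"rot":[0,0,0],"grip":0.7},{"slide":[0,0,0],"rot":[0,0,0],"grip":0.7}], "newtons": 20}}

```text
time: 3.8
ee_pos: [0.4478, -0.0433, 0.0029]
eef_rot: [0.662, 0.749, 0.0, 0.0]
ft_force: [0.5, -0.5, -0.2]
width: 0.0611
grip_force: 0.0
```

>>> {"method": "arm_command", "body": {"steps": [{"slide":[0,0,-0.001],"rot":[0,0,0],"grip":0.3},{"slide":[0,0,0],"rot":[0,0,0],"grip":0.3},{"slide":[0,0,0],"rot":[0,0,0],"grip":0.3},{"slide":[0,0,0],"rot":[0,0,0],"grip":0.3},{"slide":[0,0,0],"rot":[0,0,0],"grip":0.3},{"slide":[0,0,0],"rot":[0,0,0],"grip":0.3},{"slide":[0,0,0],"rot":[0,0,0],"grip":0.3},{"slide":[0,0,0.002],"rot":[0,0,0],"grip":0.3}], "newtons": 25}}

```text
time: 4.8
ee_pos: [0.4472, -0.0434, 0.0035]
eef_rot: [0.662, 0.749, -0.0, -0.0]
ft_force: [0.4, 1.4, -0.7]
width: 0.0454
grip_force: 25.0
```

>>> {"method": "arm_command", "body": {"steps": [{"slide":[0,0,0.02],"rot":[0,0,0],"grip":0.3},{"slide":[0,0,0.04],"rot":[0,0,0],"grip":0.3},{"slide":[0,0,0.045],"rot":[0,0,0],"grip":0.3},{"slide":[0,0,0.045],"rot":[0,0,0],"grip":0.3},{"slide":[0,0.015,0.045],"rot":[0,0,3],"grip":0.3},{"slide":[0,0.03,0.03],"rot":[0,0,6],"grip":0.3},{"slide":[0,0.04,0.02],"rot":[0,0,6],"grip":0.3},{"slide":[0,0.045,0],"rot":[0,0,6],"grip":0.3}]}}

```text
time: 5.8
ee_pos: [0.4479, 0.0876, 0.2499]
eef_rot: [0.514, 0.858, 0.0, 0.001]
ft_force: [0.7, 0.3, -2.6]
width: 0.0455
grip_force: 25.0
```

>>> {"method": "arm_command", "body": {"steps": [{"slide":[0.01,0.045,0],"rot":[0,0,6],"grip":0.3},{"slide":[0.01,0.045,0],"rot":[0,0,6],"grip":0.3},{"slide":[0.01,0.04,0],"rot":[0,0,6],"grip":0.3},{"slide":[0.01,0.03,0],"rot":[0,0,5],"grip":0.3},{"slide":[0.004,0.022,0],"rot":[0,0,3],"grip":0.3},{"slide":[0,0,0],"rot":[0,0,0],"grip":0.3},{"slide":[0,0,0],"rot":[0,0,0],"grip":0.3},{"slide":[0,0,0],"rot":[0,0,0],"grip":0.3}]}}

```text
time: 6.8
ee_pos: [0.4917, 0.2675, 0.2486]
eef_rot: [0.31, 0.951, -0.0, 0.0]
ft_force: [-0.5, -0.9, -1.7]
width: 0.0448
grip_force: 25.0
```

Run:
```python
from bench import sensors, eyes
import cv2,numpy as np
p=eyes.camera('wrist'); np.savez('pics/w.npz',K=p['intrinsics'],T=p['pose'],px=p['pixels'])
for o in ('rest','lip','nozzle_cap'): print(o,eyes.look_for(o,p)[:1])
cv2.imwrite('pics/w2.png',cv2.resize(p['pixels'][:,:,::-1],(768,576),interpolation=cv2.INTER_CUBIC))
s=sensors.read_state();print(s['ee_pos'],s['eef_rot'],s['joint_positions'],s['width'])
```

```text
rest [{'bbox': [244.1, 41.3, 275.6, 147.9], 'conf': 0.92}]
lip [{'bbox': [239.5, 40.9, 275.1, 145.7], 'conf': 0.62}]
nozzle_cap [{'bbox': [112.5, 133.8, 174.6, 187.1], 'conf': 0.68}]
[0.49163772 0.26803988 0.24869708] [ 3.09285448e-01  9.50969208e-01 -9.20521140e-05  2.63701678e-04] [ 0.28242409  0.34196388 -1.06204338  1.55635944  0.30127992  1.42044251
  0.14157485] 0.0455065275214449
```

View pics/w2.png

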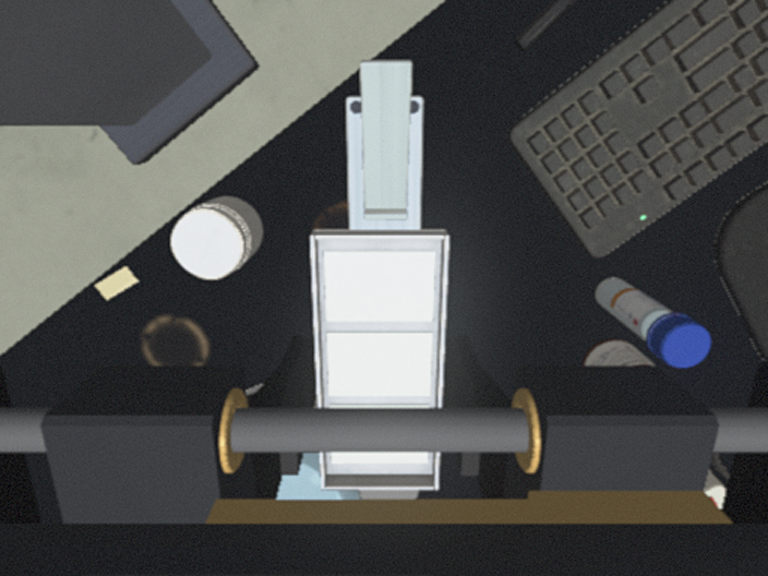

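The wrist picture (1.5x) shows the bar's uphill corners at (361,61) and (411,61), and the lip line at (365–407,209). The held tray's rim runs from (311,233)–(449,233) to (323,488)–(442,488), and the jar at (210,240) is clear.

Run:
```python
from h import *
w=load('w'); top,sc=load('top'),load('scene')
u=np.array([(361,61),(412,61),(408,209),(364,209)])/1.5-.17
# image left/right -> which x sign; find from prior
p0=[.4346,.3104,2.517]
L=np.array([[-15,51,0],[15,51,0],[15,-51,0],[-15,-51,0]])/1e3
P=L@restR(p0[2]).T+[p0[0],p0[1],.09]; print(proj(w,P).round(1).tolist(),u.round(1).tolist())
if abs(proj(w,P)[0,0]-u[0,0])>8: L[:,0]*=-1
for zl in (0,7.5):
    L2=L.copy(); L2[2:,2]=zl/1e3
    f=lambda p:(proj(w,L2@restR(p[2]).T+[p[0],p[1],.09])-u).ravel()
    r=least_squares(f,p0,x_scale=.1); print(zl,r.x.round(4),np.degrees(r.x[2]),r.fun.round(1))
# held tray rim
z=.2567
t=np.array([(311,233),(449,233),(442,488),(323,488)])/1.5-.17
W=np.array([back(w,v,z) for v in t]);print('tray',W.mean(0),W.round(4).tolist()); d=W[0]+W[1]-W[2]-W[3];print(np.linalg.norm(d)/2,np.degrees(np.arctan2(d[1],d[0])))
b=eyes_b=[112.5,133.8,174.6,187.1]
q=R.from_quat([.30929,.95097,0,0]).as_matrix(); print(np.degrees(np.arctan2(q[1,1],q[0,1])))
```

```text
[[236.5, 42.1], [271.8, 41.9], [268.6, 143.4], [240.1, 143.6]] [[240.5, 40.5], [274.5, 40.5], [271.8, 139.2], [242.5, 139.2]]
0 [0.4344 0.3141 2.5174] 144.23550985194439 [-0.7 -1.4  0.7 -1.7 -0.4  2.   0.4  2.2]
7.5 [0.4332 0.315  2.5167] 144.19876364877558 [-0.7 -3.3  0.7 -3.5 -0.2  4.5  0.1  4.7]
tray [0.49032185 0.26892055 0.2567    ] [[0.4368, 0.2799, 0.2567], [0.463, 0.3157, 0.2567], [0.5441, 0.2585, 0.2567], [0.5173, 0.2217, 0.2567]]
0.099314043385391 144.47020954217197
53.967183477852736
```

>>> {"method": "arm_command", "body": {"steps": [{"slide":[-0.01,0.008,0.01],"rot":[3.35,4.65,0],"grip":0.3},{"slide":[-0.015,0.012,0],"rot":[3.35,4.65,0],"grip":0.3},{"slide":[-0.015,0.012,0],"rot":[3.35,4.65,0],"grip":0.3},{"slide":[-0.01,0.008,-0.02],"rot":[3.35,4.65,0],"grip":0.3},{"slide":[0,0,-0.03],"rot":[0,0,0],"grip":0.3},{"slide":[0,0,-0.03],"rot":[0,0,0],"grip":0.3},{"slide":[0,0,0],"rot":[0,0,0],"grip":0.3},{"slide":[0,0,0],"rot":[0,0,0],"grip":0.3}]}}

```text
time: 8.0
ee_pos: [0.4419, 0.309, 0.1799]
eef_rot: [0.303, 0.932, 0.061, -0.189]
ft_force: [-0.1, 0.4, -1.0]
width: 0.0451
grip_force: 25.0
```

```bash
cat > st.py <<'E'
from bench import sensors
from h import *
s=sensors.read_state(); q=R.from_quat(s['eef_rot']).as_matrix()
print(s['time'],np.round(s['ee_pos'],4),np.round(s['joint_positions'],2),np.round(s['ft_force'],1),'w',round(s['width'],4))
Rr=restR(np.radians(144.2)); O=np.array([.4344,.3134,.09])
print('tray centre in rest mm',(Rr.T@(np.array(s['ee_pos'])-.003*q[:,2]-O)*1e3).round(1))
T=np.c_[q[:,1],-q[:,0],-q[:,2]]; T=T if 1 else T
e=R.from_matrix(T@np.diag([1,1,1])@Rr.T); print('rot tray vs rest (deg, world rotvec)',np.degrees(e.as_rotvec()).round(2),'force rest',(Rr.T@s['ft_force']).round(1))
E
python3 st.py
```

```text
8.0 [0.4419 0.309  0.1799] [ 0.34  0.55 -1.08  1.58  0.09  1.38  0.22] [-0.1  0.4 -1. ] w 0.0451
tray centre in rest mm [ 0.8 27.  89.1]Traceback (most recent call last):
  File "st.py", line 8, in <module>
    e=R.from_matrix(T@np.diag([1,1,1])@Rr.T); print('rot tray vs rest (deg, world rotvec)',np.degrees(e.as_rotvec()).round(2),'force rest',(Rr.T@s['ft_force']).round(1))
  File "scipy/spatial/transform/_rotation.pyx", line 1143, in scipy.spatial.transform._rotation.Rotation.from_matrix
ValueError: Non-positive determinant (left-handed or null coordinate frame) in rotation matrix 0: [[-0.1138642   0.80629724  0.58044785]
 [ 0.8054939   0.41692302 -0.4211351 ]
 [ 0.58156214 -0.41959499  0.69694011]].
```

```bash
sed -i 's/-q\[:,0\],-q/q[:,0],-q/' st.py; python3 st.py
python3 - <<'E'
from h import *
Rr=restR(np.radians(144.2)); print(Rr.round(4))
E
```

```text
8.0 [0.4419 0.309  0.1799] [ 0.34  0.55 -1.08  1.58  0.09  1.38  0.22] [-0.1  0.4 -1. ] w 0.0451
tray centre in rest mm [ 0.8 27.  89.1]
rot tray vs rest (deg, world rotvec) [-0.02 -0.01 -0.17] force rest [ 0.2 -0.2 -1.1]
[[ 0.585  -0.747   0.3158]
 [ 0.8111  0.5388 -0.2278]
 [ 0.      0.3894  0.9211]]
```

>>> {"method": "arm_command", "body": {"steps": [{"slide":[-0.002,0.001,-0.02],"rot":[0,0,0],"grip":0.3},{"slide":[-0.002,0.002,-0.02],"rot":[0,0,0],"grip":0.3},{"slide":[-0.002,0.001,-0.02],"rot":[0,0,0],"grip":0.3},{"slide":[-0.002,0.001,-0.012],"rot":[0,0,0.2],"grip":0.3},{"slide":[0,0,-0.004],"rot":[0,0,0],"grip":0.3},{"slide":[0,0,0],"rot":[0,0,0],"grip":0.3},{"slide":[0,0,0],"rot":[0,0,0],"grip":0.3},{"slide":[0,0,0],"rot":[0,0,0],"grip":0.3}]}}

```text
time: 9.0
ee_pos: [0.4338, 0.3137, 0.103]
eef_rot: [0.301, 0.933, 0.061, -0.189]
ft_force: [0.6, -0.1, -1.3]
width: 0.045
grip_force: 25.0
```

```bash
python3 st.py
python3 - <<'E'
from bench import sensors, eyes
import cv2,numpy as np
im=[]
for n,(r,c) in dict(wrist=(slice(0,384),slice(130,400)),scene=(slice(140,290),slice(150,280))).items():
    p=eyes.camera(n); np.savez(f'pics/{n}2.npz',K=p['intrinsics'],T=p['pose'],px=p['pixels'])
    x=p['pixels'][r,c,::-1]; im.append(cv2.resize(x,(int(x.shape[1]*560/x.shape[0])*1,560),interpolation=cv2.INTER_CUBIC)[:,:400])
o=np.hstack(im); print(o.shape); cv2.imwrite('pics/c3.png',o)
E
```

```text
9.0 [0.4338 0.3137 0.103 ] [ 0.3   0.62 -1.03  1.67  0.15  1.24  0.22] [ 0.6 -0.1 -1.3] w 0.045
tray centre in rest mm [-0.1  5.7 14.7]
rot tray vs rest (deg, world rotvec) [-0.04  0.01  0.03] force rest [ 0.3 -1.  -1. ]
(560, 793, 3)
```

View pics/c3.png

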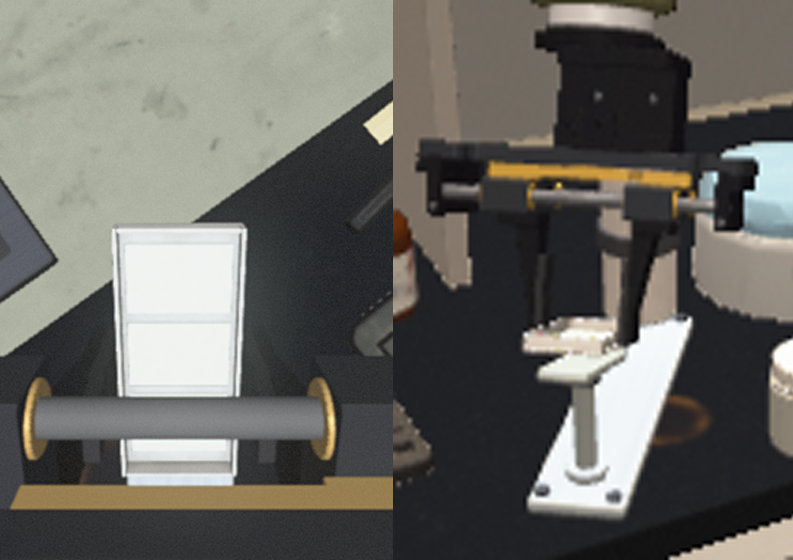

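The left panel shows the tray square in the grip. The right panel shows it hovering just above the bar, with the tray end at (523–610,350) and the bar end at (538–598,378). I'll compare the lateral offset numerically.

Run:
```python
from h import *
import cv2
d=np.load('pics/scene2.npz'); cam=(d['K'],d['T'])
Rr=restR(np.radians(144.2)); O=np.array([.4344,.3134,.09])
L=np.array([[-22.5,55.7,9.7],[22.5,55.7,9.7],[-22.5,55.7,19.7],[22.5,55.7,19.7],[-15,51,0],[15,51,0],[-15,-51,0],[15,-51,0]])/1e3
p=proj(cam,L@Rr.T+O); print(p.round(1).tolist())
s=5;x=d['px'][215:255,175:225,::-1]; x=cv2.resize(x,None,fx=14,fy=14,interpolation=cv2.INTER_CUBIC)
for (u,v),c in zip(p,[(0,0,255)]*4+[(0,255,0)]*4): cv2.circle(x,(int((u-175+.5)*14),int((v-215+.5)*14)),4,c,-1)
cv2.imwrite('pics/c4.png',x)
```

```text
[[204.8, 235.5], [183.4, 234.0], [205.0, 230.7], [183.7, 229.2], [201.4, 239.7], [187.3, 238.6], [211.6, 233.9], [199.1, 233.0]]
```

View pics/c4.png

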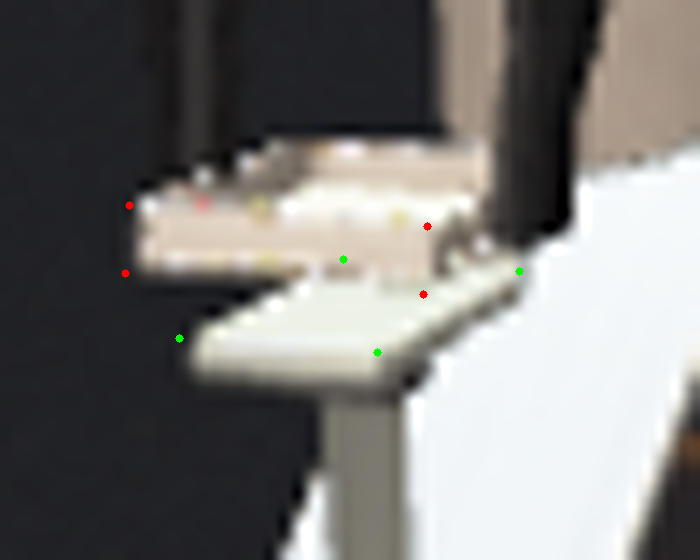

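Lateral agreement is within about 1 mm. I'll lower along the face normal.

>>> {"method": "arm_command", "body": {"steps": [{"slide":[-0.0009,0.0007,-0.0028],"rot":[0,0,0],"grip":0.3},{"slide":[-0.0009,0.0007,-0.0028],"rot":[0,0,0],"grip":0.3},{"slide":[-0.0006,0.0004,-0.0018],"rot":[0,0,0],"grip":0.3},{"slide":[-0.0003,0.0002,-0.0009],"rot":[0,0,0],"grip":0.3},{"slide":[0,0,0],"rot":[0,0,0],"grip":0.3},{"slide":[0,0,0],"rot":[0,0,0],"grip":0.3},{"slide":[0,0,0],"rot":[0,0,0],"grip":0.3},{"slide":[0,0,0],"rot":[0,0,0],"grip":0.3}]}}

```text
time: 10.1
ee_pos: [0.4308, 0.3156, 0.0943]
eef_rot: [0.301, 0.933, 0.06, -0.189]
ft_force: [-0.4, 0.9, -1.2]
width: 0.0452
grip_force: 25.0
```

```bash
python3 st.py
```

```text
10.1 [0.4308 0.3156 0.0943] [ 0.3   0.63 -1.03  1.68  0.15  1.23  0.22] [-0.4  0.9 -1.2] w 0.0452
tray centre in rest mm [-0.3  5.5  5.3]
rot tray vs rest (deg, world rotvec) [-0.06  0.05  0.04] force rest [ 0.5  0.3 -1.4]
```

>>> {"method": "arm_command", "body": {"steps": [{"slide":[-0.0002,0.0001,-0.0005],"rot":[0,0,0],"grip":0.3},{"slide":[0,0,0],"rot":[0,0,0],"grip":0.3},{"slide":[-0.0002,0.0001,-0.0005],"rot":[0,0,0],"grip":0.3},{"slide":[0,0,0],"rot":[0,0,0],"grip":0.3},{"slide":[-0.0002,0.0001,-0.0005],"rot":[0,0,0],"grip":0.3},{"slide":[0,0,0],"rot":[0,0,0],"grip":0.3},{"slide":[0,0,0],"rot":[0,0,0],"grip":0.3},{"slide":[0,0,0],"rot":[0,0,0],"grip":0.3}]}}

```text
time: 11.1
ee_pos: [0.4305, 0.3158, 0.0933]
eef_rot: [0.301, 0.933, 0.06, -0.189]
ft_force: [-0.6, -3.1, 6.2]
width: 0.0448
grip_force: 25.0
```

```bash
python3 st.py
```

```text
11.1 [0.4305 0.3158 0.0933] [ 0.29  0.63 -1.03  1.69  0.15  1.22  0.22] [-0.6 -3.1  6.2] w 0.0448
tray centre in rest mm [-0.3  5.6  4.3]
rot tray vs rest (deg, world rotvec) [-0.06  0.03  0.03] force rest [-2.9  1.1  6.3]
```

>>> {"method": "arm_command", "body": {"steps": [{"slide":[0.0008,-0.0006,-0.0003],"rot":[0,0,0],"grip":0.3},{"slide":[0.0008,-0.0005,-0.0004],"rot":[0,0,0],"grip":0.3},{"slide":[0.0007,-0.0005,-0.0004],"rot":[0,0,0],"grip":0.3},{"slide":[0.0007,-0.0006,-0.0003],"rot":[0,0,0],"grip":0.3},{"slide":[0,0,0],"rot":[0,0,0],"grip":0.3},{"slide":[0,0,0],"rot":[0,0,0],"grip":0.3},{"slide":[0,0,0],"rot":[0,0,0],"grip":0.3},{"slide":[0,0,0],"rot":[0,0,0],"grip":0.3}]}}

```text
time: 12.1
ee_pos: [0.4335, 0.3143, 0.0919]
eef_rot: [0.301, 0.933, 0.061, -0.189]
ft_force: [0.6, -0.3, 4.4]
width: 0.0454
grip_force: 25.0
```

```bash
python3 st.py
```

```text
12.1 [0.4335 0.3143 0.0919] [ 0.3   0.63 -1.03  1.68  0.16  1.22  0.22] [ 0.6 -0.3  4.4] w 0.0454
tray centre in rest mm [0.2 1.9 4.3]
rot tray vs rest (deg, world rotvec) [0.   0.01 0.03] force rest [0.1 1.1 4.3]
```

>>> {"method": "arm_command", "body": {"steps": [{"slide":[0.0007,-0.0005,-0.0004],"rot":[0,0,0],"grip":0.3},{"slide":[0,0,0],"rot":[0,0,0],"grip":0.3},{"slide":[0.0008,-0.0006,-0.0004],"rot":[0,0,0],"grip":0.3},{"slide":[0,0,0],"rot":[0,0,0],"grip":0.3},{"slide":[0.0007,-0.0005,-0.0003],"rot":[0,0,0],"grip":0.3},{"slide":[0,0,0],"rot":[0,0,0],"grip":0.3},{"slide":[0,0,0],"rot":[0,0,0],"grip":0.3},{"slide":[0,0,0],"rot":[0,0,0],"grip":0.3}]}}

```text
time: 13.1
ee_pos: [0.4338, 0.3141, 0.0917]
eef_rot: [0.3, 0.933, 0.061, -0.191]
ft_force: [-6.7, 2.0, 12.8]
width: 0.0452
grip_force: 25.0
```

```bash
python3 st.py
```

```text
13.1 [0.4338 0.3141 0.0917] [ 0.3   0.63 -1.03  1.68  0.15  1.23  0.22] [-6.7  2.  12.8] w 0.0452
tray centre in rest mm [0.2 1.4 4.3]
rot tray vs rest (deg, world rotvec) [0.08 0.16 0.15] force rest [-2.3 11.1  9.2]
```

The lip is felt at 11 N. I'll relax the command and release.

>>> {"method": "arm_command", "body": {"steps": [{"slide":[-0.0007,0.0005,0.0004],"rot":[0,0,0],"grip":0.3},{"slide":[-0.0006,0.0004,0.0005],"rot":[0,0,0],"grip":0.3},{"slide":[0,0,0],"rot":[0,0,0],"grip":0.3},{"slide":[0,0,0],"rot":[0,0,0],"grip":0.55},{"slide":[0,0,0],"rot":[0,0,0],"grip":0.6},{"slide":[0,0,0],"rot":[0,0,0],"grip":0.7},{"slide":[0,0,0],"rot":[0,0,0],"grip":0.7},{"slide":[0,0,0],"rot":[0,0,0],"grip":0.7}], "newtons": 5}}

```text
time: 14.1
ee_pos: [0.4341, 0.3129, 0.0911]
eef_rot: [0.301, 0.933, 0.06, -0.189]
ft_force: [0.2, -0.4, 0.7]
width: 0.0604
grip_force: 0.0
```

```bash
python3 st.py
```

```text
14.1 [0.4341 0.3129 0.0911] [ 0.3   0.63 -1.03  1.68  0.16  1.23  0.22] [ 0.2 -0.4  0.7] w 0.0604
tray centre in rest mm [-0.6  0.4  4.1]
rot tray vs rest (deg, world rotvec) [-0.06  0.05  0.04] force rest [-0.2 -0.1  0.7]
```

>>> {"method": "arm_command", "body": {"steps": [{"slide":[0.003,-0.0023,0.009],"rot":[0,0,0],"grip":0.7},{"slide":[0.0063,-0.0046,0.0184],"rot":[0,0,0],"grip":0.7},{"slide":[0.0063,-0.0046,0.0184],"rot":[0,0,0],"grip":0.7},{"slide":[0,0,0.03],"rot":[0,0,0],"grip":0.7},{"slide":[0,0,0.04],"rot":[0,0,0],"grip":0.7},{"slide":[0,0,0.04],"rot":[-4.5,-6.2,0],"grip":0.7},{"slide":[0,0,0.03],"rot":[-4.5,-6.2,0],"grip":0.7},{"slide":[0,0,0.01],"rot":[-4.4,-6.2,0],"grip":0.7}]}}

```text
time: 15.1
ee_pos: [0.4501, 0.3024, 0.2901]
eef_rot: [0.307, 0.952, 0.0, 0.003]
ft_force: [0.3, -0.2, -0.7]
width: 0.061
grip_force: 0.0
```

```bash
python3 st.py | head -1
python3 - <<'E'
from bench import sensors, eyes
import cv2,numpy as np
im=[]
for n,(r,c) in dict(wrist=(slice(0,384),slice(100,400)),scene=(slice(140,290),slice(150,280))).items():
    p=eyes.camera(n); np.savez(f'pics/{n}3.npz',K=p['intrinsics'],T=p['pose'],px=p['pixels'])
    print(n,[(d['bbox'],d['conf']) for d in eyes.look_for('nozzle_cap',p)[:1]])
    x=p['pixels'][r,c,::-1]; im.append(cv2.resize(x,(int(x.shape[1]*500/x.shape[0]),500),interpolation=cv2.INTER_CUBIC)[:,:400])
o=np.hstack(im); print(o.shape); cv2.imwrite('pics/c5.png',o)
E
```

```text
15.1 [0.4501 0.3024 0.2901] [ 0.25  0.27 -1.1   1.53  0.25  1.48  0.09] [ 0.3 -0.2 -0.7] w 0.061
wrist [([237.0, 303.6, 267.3, 333.9], 0.9)]
scene [([208.7, 158.6, 221.1, 170.0], 0.44)]
(500, 790, 3)
```

View pics/c5.png

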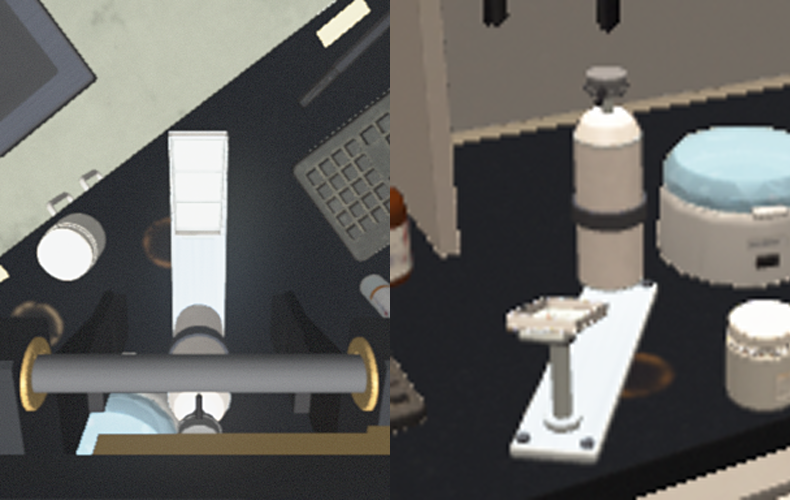

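The tray lies flat and square on the bar, down at the lip, and the jar hasn't moved. The cap is at wrist px ~(253,320).

Run:
```python
from h import *
import cv2
d=np.load('pics/wrist3.npz'); w=(d['K'],d['T']); sc=load('scene'); top=load('top')
e=np.load('pics/scene3.npz'); 
for z in (.195,.205,.213): print(z,back(w,(252,319),z).round(4), back(top,(199.7,169),z).round(4),'scene of pred',proj(sc,[[.568,.2165,z]]).round(1))
# cap top ellipse in scene panel: 
g=e['px'][154:176,206:226].astype(int).sum(2)//3; print(g[:, :].tolist()[2:12])
Rr=restR(np.radians(144.2)); O=np.array([.4344,.3134,.09])
L=np.array([[-22.5,49,10],[22.5,49,10],[22.5,-51,10],[-22.5,-51,10]])/1e3
print('pred tray rim wrist',proj(w,L@Rr.T+O).round(1).tolist())
s=384/500; print('obs',[[100+s*a,s*b] for a,b in [(168,131),(228,131),(222,235),(173,232)]])
```

```text
0.195 [0.5552 0.2256 0.195 ] [0.5702 0.2163 0.195 ] scene of pred [[214.6 166.4]]
0.205 [0.5484 0.2305 0.205 ] [0.5691 0.2153 0.205 ] scene of pred [[214.5 162.6]]
0.213 [0.5429 0.2344 0.213 ] [0.5682 0.2146 0.213 ] scene of pred [[214.4 159.6]]
[[106, 106, 106, 106, 106, 106, 106, 106, 106, 106, 106, 106, 106, 106, 106, 106, 106, 106, 106, 106], [106, 106, 105, 106, 106, 106, 106, 106, 106, 106, 106, 106, 106, 106, 106, 106, 106, 105, 107, 106], [106, 106, 106, 106, 105, 106, 105, 106, 106, 106, 106, 106, 106, 106, 106, 106, 105, 106, 106, 106], [106, 106, 106, 106, 106, 106, 106, 106, 106, 106, 106, 106, 106, 105, 105, 106, 106, 106, 106, 106], [106, 106, 106, 106, 135, 159, 160, 160, 160, 160, 160, 160, 160, 132, 108, 107, 106, 106, 106, 106], [106, 106, 106, 158, 165, 170, 170, 170, 171, 171, 171, 170, 170, 165, 160, 110, 107, 106, 107, 106], [106, 106, 106, 155, 170, 171, 171, 171, 171, 171, 171, 171, 172, 171, 140, 109, 106, 106, 106, 106], [106, 106, 106, 96, 107, 129, 145, 149, 162, 152, 148, 144, 123, 105, 88, 106, 106, 106, 106, 106], [107, 107, 106, 73, 75, 85, 90, 92, 99, 95, 92, 92, 83, 75, 71, 105, 107, 107, 106, 106], [106, 106, 91, 72, 73, 75, 75, 69, 76, 77, 76, 75, 76, 74, 72, 67, 105, 107, 106, 106]]
pred tray rim wrist [[229.9, 108.1], [274.9, 108.1], [271.1, 184.3], [233.7, 184.3]]
obs [[229.024, 100.608], [275.10400000000004, 100.608], [270.496, 180.48], [232.864, 178.17600000000002]]
```

>>> {"method": "arm_command", "body": {"steps": [{"slide":[0.015,-0.01,0],"rot":[0,0,0],"grip":0},{"slide":[0.03,-0.022,0],"rot":[0,0,0],"grip":0},{"slide":[0.03,-0.022,0],"rot":[0,0,0],"grip":0},{"slide":[0.027,-0.021,-0.01],"rot":[0,0,0],"grip":0},{"slide":[0.015,-0.01,-0.02],"rot":[0,0,0],"grip":0},{"slide":[0,0,-0.015],"rot":[0,0,0],"grip":0},{"slide":[0,0,0],"rot":[0,0,0],"grip":0},{"slide":[0,0,0],"rot":[0,0,0],"grip":0}], "newtons": 20}}

```text
time: 16.3
ee_pos: [0.5659, 0.2177, 0.2426]
eef_rot: [0.306, 0.952, -0.0, -0.0]
ft_force: [-0.1, 0.3, 1.4]
width: 0.0012
grip_force: 0.0
```

```bash
python3 st.py | head -1
python3 - <<'E'
from bench import eyes
import cv2,numpy as np
im=[]
for n,(r,c) in dict(top=(slice(140,270),slice(120,250)),scene=(slice(120,270),slice(150,300))).items():
    p=eyes.camera(n)
    x=p['pixels'][r,c,::-1]; im.append(cv2.resize(x,(400,400),interpolation=cv2.INTER_CUBIC))
cv2.imwrite('pics/c6.png',np.hstack(im))
E
```

```text
16.3 [0.5659 0.2177 0.2426] [ 0.3   0.45 -1.    1.44  0.38  1.45  0.25] [-0.1  0.3  1.4] w 0.0012
```

View pics/c6.png

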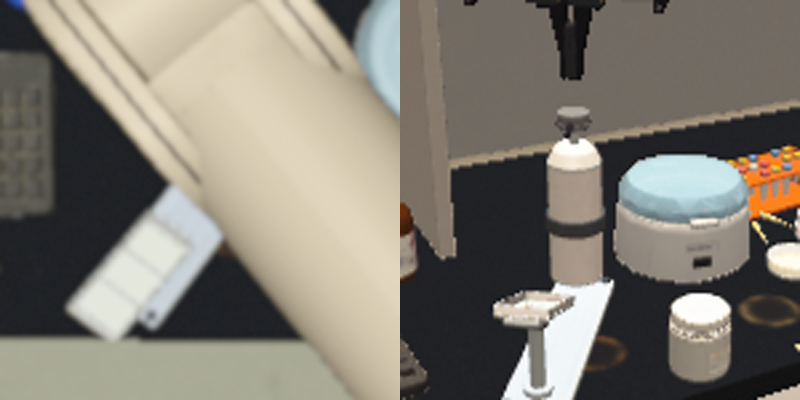

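The shut fingertips at (571,78) are directly above the cap at (572,112), and the tray is still in place. I'll descend and feel for the cap.

>>> {"method": "arm_command", "body": {"steps": [{"slide":[0,0,-0.015],"rot":[0,0,0],"grip":0},{"slide":[0,0,-0.01],"rot":[0,0,0],"grip":0},{"slide":[0,0,-0.005],"rot":[0,0,0],"grip":0},{"slide":[0,0,-0.001],"rot":[0,0,0],"grip":0},{"slide":[0,0,-0.001],"rot":[0,0,0],"grip":0},{"slide":[0,0,-0.001],"rot":[0,0,0],"grip":0},{"slide":[0,0,0],"rot":[0,0,0],"grip":0},{"slide":[0,0,0],"rot":[0,0,0],"grip":0}]}}

```text
time: 17.4
ee_pos: [0.5668, 0.2166, 0.2094]
eef_rot: [0.307, 0.952, -0.0, 0.0]
ft_force: [-0.2, -0.2, 3.4]
width: 0.0006
grip_force: 1.9
```

>>> {"method": "arm_command", "body": {"steps": [{"slide":[0,0,-0.001],"rot":[0,0,0],"grip":0},{"slide":[0,0,-0.001],"rot":[0,0,0],"grip":0},{"slide":[0,0,-0.001],"rot":[0,0,0],"grip":0},{"slide":[0,0,-0.001],"rot":[0,0,0],"grip":0},{"slide":[0,0,-0.001],"rot":[0,0,0],"grip":0},{"slide":[0,0,-0.001],"rot":[0,0,0],"grip":0},{"slide":[0,0,0],"rot":[0,0,0],"grip":0},{"slide":[0,0,0],"rot":[0,0,0],"grip":0}]}}

```text
time: 18.4
ee_pos: [0.5669, 0.2166, 0.2036]
eef_rot: [0.307, 0.952, -0.0, 0.0]
ft_force: [-2.3, -2.1, 9.4]
width: 0.0005
grip_force: 4.2
```

>>> {"method": "arm_command", "body": {"steps": [{"slide":[0,0,-0.001],"rot":[0,0,0],"grip":0},{"slide":[0,0,-0.001],"rot":[0,0,0],"grip":0},{"slide":[0,0,-0.001],"rot":[0,0,0],"grip":0},{"slide":[0,0,-0.001],"rot":[0,0,0],"grip":0},{"slide":[0,0,-0.001],"rot":[0,0,0],"grip":0},{"slide":[0,0,0],"rot":[0,0,0],"grip":0},{"slide":[0,0,0],"rot":[0,0,0],"grip":0},{"slide":[0,0,0],"rot":[0,0,0],"grip":0}]}}

```text
time: 19.4
ee_pos: [0.5669, 0.2166, 0.199]
eef_rot: [0.307, 0.952, -0.0, 0.0]
ft_force: [-3.5, -0.3, 12.9]
width: 0.0005
grip_force: 6.0
```

The cap is at about 11 mm and 12.9 N. I'll add a touch more, hold briefly, then rise clear.

>>> {"method": "arm_command", "body": {"steps": [{"slide":[0,0,-0.001],"rot":[0,0,0],"grip":0},{"slide":[0,0,0],"rot":[0,0,0],"grip":0},{"slide":[0,0,0],"rot":[0,0,0],"grip":0},{"slide":[0,0,0.004],"rot":[0,0,0],"grip":0},{"slide":[0,0,0.008],"rot":[0,0,0],"grip":0},{"slide":[0,0,0.01],"rot":[0,0,0],"grip":0},{"slide":[0,0,0.03],"rot":[0,0,0],"grip":0},{"slide":[0,0,0.04],"rot":[0,0,0],"grip":0}]}}

```text
time: 20.4
ee_pos: [0.5662, 0.216, 0.2889]
eef_rot: [0.307, 0.952, -0.001, -0.001]
ft_force: [-0.5, -0.4, 0.8]
width: 0.0008
grip_force: 0.0
```

>>> {"method": "arm_command", "body": {"steps": [{"slide":[-0.02,-0.03,0.03],"rot":[0,0,0],"grip":0},{"slide":[-0.02,-0.05,0],"rot":[0,0,0],"grip":0},{"slide":[-0.02,-0.05,0],"rot":[0,0,0],"grip":0},{"slide":[-0.02,-0.05,0],"rot":[0,0,0],"grip":0},{"slide":[0,-0.03,0],"rot":[0,0,0],"grip":0},{"slide":[0,0,0],"rot":[0,0,0],"grip":0},{"slide":[0,0,0],"rot":[0,0,0],"grip":0},{"slide":[0,0,0],"rot":[0,0,0],"grip":0}]}}

```text
time: 21.4
ee_pos: [0.4867, 0.0079, 0.3189]
eef_rot: [0.306, 0.952, -0.0, -0.0]
ft_force: [-0.2, 0.6, -0.5]
width: 0.0002
grip_force: 0.0
```

```bash
python3 st.py | head -1
python3 - <<'E'
from bench import eyes
import cv2,numpy as np
im=[]
for n,(r,c) in dict(top=(slice(140,270),slice(120,250)),scene=(slice(150,270),slice(170,290))).items():
    p=eyes.camera(n); np.savez(f'pics/{n}9.npz',K=p['intrinsics'],T=p['pose'],px=p['pixels'])
    x=p['pixels'][r,c,::-1]; im.append(cv2.resize(x,(400,400),interpolation=cv2.INTER_CUBIC))
a=np.load('pics/scene3.npz')['px'].astype(int); g=p['pixels'].astype(int)
d=abs(a-g).sum(2); print('diff cap',d[155:176,206:224].max(),'tray',d[222:245,184:214].max(),'jar',d[228:270,250:276].max())
cv2.imwrite('pics/c7.png',np.hstack(im))
E
```

```text
21.4 [0.4867 0.0079 0.3189] [ 0.87  0.06 -1.    1.61  0.05  1.5   0.82] [-0.2  0.6 -0.5] w 0.0002
diff cap 11 tray 12 jar 11
```

View pics/c7.png

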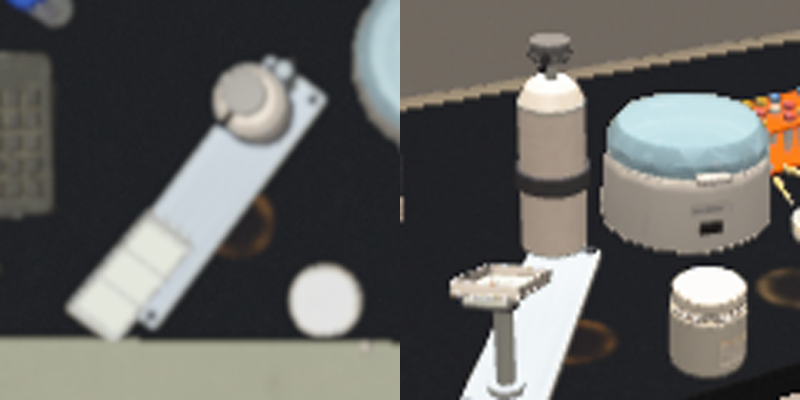

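The cap is back up, and the tray and jar haven't moved. One last numeric check of the tray's centring against the bar, using the same camera.

Run:
```python
from h import *
top=load('top')
def fit(L,uv):
    f=lambda p:(proj(top,L@restR(p[2]).T+[p[0],p[1],.09])-uv).ravel()
    r=least_squares(f,[.4344,.3134,2.517],x_scale=.1); return r.x,r.fun.round(1)
B=np.array([[15,51,0],[-15,51,0],[-15,-51,0],[15,-51,0]])/1e3
T=np.array([[22.5,49,10],[-22.5,49,10],[-22.5,-51,10],[22.5,-51,10]])/1e3
b,fb=fit(B,np.array([(75,306),(107,327),(184,236),(152,214)])/3+[120,140]-.33)
t,ft=fit(T,np.array([(66,308),(111,341),(192,242),(150,209)])*130/400+[120,140]-.33)
print(b,fb);print(t,ft); d=np.r_[t[:2]-b[:2],0]; Rr=restR(2.517); print('lateral mm',d@Rr[:,0]*1e3,'along',d[:2]@[-.811,.585]*1e3,'yaw',np.degrees(t[2]-b[2]))
```

```text
[0.43473739 0.31050388 2.52038557] [-0.1  0.3 -0.6  0.9 -0.1 -0.7  0.8 -0.6]
[0.43289003 0.31436497 2.5167565 ] [-0.1 -0.8  0.6 -0.   0.3  0.6 -0.9  0.3]
lateral mm 2.0518451072547865 along 3.7569568102335755 yaw -0.2079305867548041
```

```bash
python3 -c "
from bench import order; print(order.close_job())"
```

```text
the job is handed in; nothing more can be done
None
```

I laid the tray on the sloped rest against the stop lip, pressed the cap about 11–12 mm at roughly 13 N and let it spring back, left the jar where it was, and handed the job in at about 21.5 s. By camera the tray is within about 2 mm of centre.

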